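# Mirror check of a housing's hidden inspection mark

### The job

Start the inspection camera: twist the red spring-return switch on the grey start unit clockwise right to its stop, then let go of it so that it springs back by itself. Then take the mirror's orange handle and swing the mirror until the camera's red aiming beam, reflected by the mirror, lands on the round green mark on the housing, so that the camera sees the mark. The mirror springs away when let go, so finish while still holding the handle with the beam on the mark; leave the loose things on the bench undisturbed.

Things in the scene. Friction and masses are not known exactly. Their poses are not given: they have to be found in the camera images.
- switch_grip (a point): Centre of the red bar grip of the start switch (bar 44 long, 14 thick across, 36 mm tall, with a white line on one end of its top), on the switch's vertical axis, 12 mm below the bar's top and 36 mm above the top of its grey start unit (120 x 110 x 50 mm, with a low steel disc on top). The x axis runs along the bar (from the white-lined end to the plain end), y across its thickness, z up; the frame turns with the switch.
- switch (a joint): Turn of the start switch in rad about its vertical axis: 0 at rest, growing clockwise seen from above, to the stop at 1.1. A spring (0.02 N m at rest to 0.09 N m at the stop) turns it back to 0 when released.
- mirror_handle (a point): Upright orange pin, 12 mm diameter and 60 mm tall, at the end of the flat aluminium lever on top of the mirror. This point is on the pin's centre line, 27 mm below its top and 33 mm above its foot; the lever's upper side (14 mm wide) is at the foot. The pin stands 70 mm from the mirror's vertical axis; its axes other than z (up) mean nothing. The point is about 178 mm above the bench.
- mirror_axis (a point): Point on the mirror's vertical turning axis at the height of the aiming beam (90 mm above the bench); the beam from the camera meets the mirror here. The mirror is a 74 mm square in a black frame, standing upright on an aluminium base plate which also carries the black camera with its blue ring, 260 mm away.
- mirror (a joint): Turn of the mirror and its lever in rad about the vertical axis: 0 at its rest stop, growing counterclockwise seen from above, to the other stop at 0.85. A spring (0.045 N m at rest to 0.17 N m at the far stop; about 1 to 2.5 N at the handle) returns it to 0 when let go.
- beam: The reflected red aiming beam: a thin level red line of light (not solid, 310 mm drawn), leaving the mirror at point mirror_axis. Origin at that point, x axis along the light, y level to its left seen along the light, z up. It turns counterclockwise twice as much as the mirror: each 0.1 rad of the mirror turns the beam 0.2 rad.
- mark (a point): Centre of the round green mark, 40 mm diameter, on the upright face of the aluminium housing (130 x 96 mm, 126 mm tall plus a 12 mm high round boss on top, bolted down on a steel plate) that looks towards the mirror, 90 mm above the bench, level with the beam. A green tick, 6 x 24 mm, on the housing's top points to the face with the mark. The x axis points straight out of the marked face, z up.
There are look-alikes about, which are no part of the job. Leave any blue look-alike of the part that bears switch_grip alone.

How it is judged:
By the outcome, as a careful person would: the job done as asked, in the order asked, and still so for the second after the job is handed in, while the arm keeps its last pose, push and grip.
It also fails if it takes over 45 s, if anything falls off the work surface, if the arm or the gripper's body presses on something with over 40 N, if the wrist force passes 120 N, or if a joint passes its speed limit or range.

### The arm

A 6-joint arm with a two-finger parallel gripper is mounted at the origin on the work surface. World frame = base frame: x ahead of the robot, y to its left, z up, the work surface at z = 0. Lengths are in m, angles in degrees, forces in N, time in s.
With the tool pointing down it reaches from about 0.4 to 0.825 m from the base axis. Payload 7 kg.
Tool frame: the origin (TCP) lies between the finger pads; the fingertips stand 19 mm ahead of it and the grasp point (between the pads) is the TCP; x points along the fingers, y is the direction in which the jaws open and shut, and the axes are right-handed (so a half turn about x gives the same grasp; the last joint's range is limited). The gripper opens to 88 mm and grips with 3 to 60 N. Pads are 19 mm wide; open, the fingers measure 130 mm over their backs; the gripper's body (78 mm by 193 mm) begins 47 mm behind the grasp point.
Start: joints at [-57.233, 20.546, 0.682, 0, -70.136, -16.507], TCP at [0.189, -0.648, 0.246] pointing down, gripper open.
Joint ranges: [-176.03, 176.03], [-82.01, 121.73], [-58.28, 71.71], [-173.87, 95.51], [-174.79, -0.11], [-173.66, 173.66]. Speed limits (degrees/s): [136.94, 136.94, 172.46, 180, 180, 180].

### API

Orientations are given as [roll, pitch, yaw] about the fixed x, y, z axes, in that order (R = Rz(yaw) Ry(pitch) Rx(roll)).
In Python, from plant import * gives the robot as it stands.
- The arm moves only by the tool step_arm, never from a script. Its argument "steps" is a list of rows, each a list of 2 entries, a list of its own where there are three numbers: the shift along the tool's x, y, z in units of 0.02 m (1.0 is 0.02 m), then the turn about the tool's x in units of 6 degrees (1.0 is 6 degrees). A call has 1 to 20 rows; each row shifts and turns the commanded pose from where the row before left it, along the tool's axes as they then stand; what a row does not reach is not made up. A row lasts 1/12 s, in which the tool goes at most 41.7 mm and 7.16 degrees, less where a joint would pass 70% of its speed; a pose out of reach is approached as far as the arm can. A call with a number of a shift or a turn outside -1 to 1 is refused whole. A call with a gripper value outside its range is refused whole. "fingers" is the closure, from 0 (fully open) to 1 (shut), set as the call begins (left out, the last holds). The fingers move at their own pace and stop on an object; "grip_force" is the grip in N (left out, the last holds). Time passes only in rows, so rows that do not move let the fingers close. It gives the time, the measured TCP pose, the force and the opening at its end, in the units of the state.
- get_state(): the state, without advancing time (a new reading comes with each control period).
- capture(name): name is "side" or "top"; returns the picture (384x512x3 uint8, blue, green, red); there is no depth.
- camera_model(name): a dict with "intrinsics" (3x3 intrinsics, pixels), "dist_coeffs" ([k1, k2, p1, p2, k3] as OpenCV has them; the pictures are not rectified), "rvec" (rotation vector, rad) and "tvec" (3), from world to camera coordinates, as OpenCV has them. Camera axes: x right, y down, z forward; pixel columns grow to the right and rows downward; lengths in m; the calibration is good to about 2 mm. A picture is of the moment at which its call begins. camera_model takes no time and is no camera call.
- close_job(): hands the job in, once; it reports no verdict.
The state is a dict: "time_s": time; "joints": joint angles; "qd": joint speeds; "joint_torque": joint torques, N m; "tcp_pos": TCP position; "eef_rot": TCP orientation; "contact_force": force on the tool from outside, world axes, zero at the start; "moment": the same for the moment, N m; "gripper_width": finger opening in m.
Only numpy, scipy, OpenCV 4.12 (cv2) and the standard library are available. Lean on these libraries where they do the work, as an engineer would, in place of code of your own. Each camera call takes 0.05 s, during which the arm holds its last target.

## Working session

There is one attempt and no reset: what is moved stays moved. The work goes in short steps, Python scripts to look and compute and a tool call to move; the robot and the scene stay as the last step left them, time stands still between calls to the robot, and variables do not carry over. Pictures are saved under pics/ and viewed, and the job is handed in when it is done.

Besides the shell and the picture viewer there is one more tool, called after "Request:" by a JSON object that holds its "api" and its "payload", one argument or row to a line. step_arm: Moves the arm, as the interface text tells. Its arguments: {"type":"object","properties":{"steps":{"type":"array","items":{"type":"array"}},"fingers":{"type":"number"},"grip_force":{"type":"number"}},"required":["steps"]}

```bash
mkdir -p pics
python3 - <<'E'
from plant import *
import cv2
s=get_state();print(s)
for n in("side","top"):
    im=capture(n);cv2.imwrite(f"pics/{n}0.png",im)
    m=camera_model(n);print(n,m)
E
```

```text
{'time_s': 0.0, 'joints': array([-5.72355477e+01,  2.05908555e+01,  6.32289117e-01, -2.07410776e-02,
       -7.01360179e+01, -1.65059440e+01]), 'qd': array([ 0.03195467, -0.09799306, -0.07119513, -0.09785118, -0.1100004 ,
        0.08570868]), 'joint_torque': array([-1.33384838e-04, -5.82720816e+01,  2.93060714e+01,  6.99717432e+00,
        6.96364456e-03, -1.15057460e-04]), 'tcp_pos': array([ 0.18881265, -0.64755998,  0.24461598]), 'eef_rot': array([ 94.85959012,  89.90342628, 111.11103472]), 'contact_force': array([ 0.04106423, -0.60318291, -0.26847156]), 'moment': array([ 0.00632017,  0.02470615, -0.00749494]), 'gripper_width': 0.08758555711910795}
side {'intrinsics': array([[394.31534428,   0.        , 255.57104893],
       [  0.        , 394.31534428, 184.69584225],
       [  0.        ,   0.        ,   1.        ]]), 'dist_coeffs': array([-0.01727072,  0.        ,  0.        ,  0.        ,  0.        ]), 'rvec': array([ 0.42632694, -2.57552223,  1.4815149 ]), 'tvec': array([0.45790459, 0.15718723, 0.91297072])}
top {'intrinsics': array([[368.00067452,   0.        , 260.91345586],
       [  0.        , 368.00067452, 190.63816685],
       [  0.        ,   0.        ,   1.        ]]), 'dist_coeffs': array([0.00550933, 0.        , 0.        , 0.        , 0.        ]), 'rvec': array([ 2.17694043, -2.18802086,  0.03203257]), 'tvec': array([0.09319034, 0.45610049, 0.89581207])}
```

View pics/side0.png

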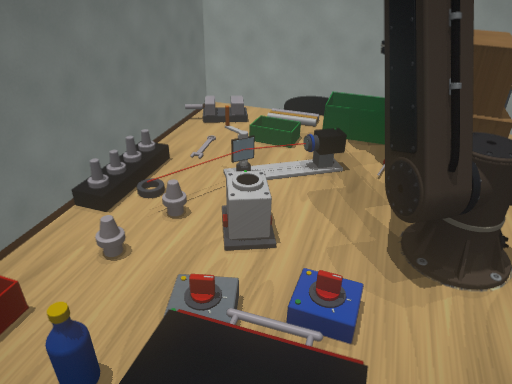

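View pics/top0.png

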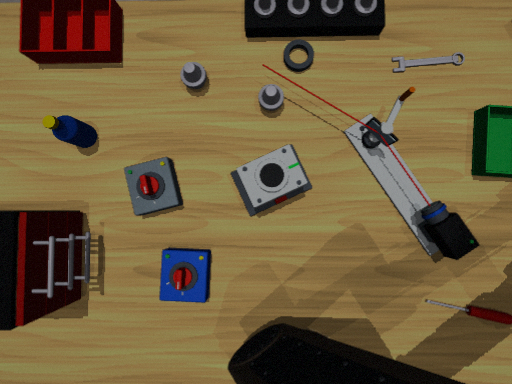

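Side view: the grey start unit with its red switch is at about (204,290), the blue look-alike at (327,288) and the housing at (247,205). The mirror is at (243,150) and its orange pin at about (227,115). In the top view these sit at (149,186), (183,277), (272,175), (372,138) and (409,90).

Next: close crops of each.

```bash
cat > h.py <<'E'
from plant import *
import cv2, numpy as np
def cam(n):
    m=camera_model(n);R=cv2.Rodrigues(m["rvec"])[0];return m,R,m["tvec"]
def ray(n,p):
    m,R,t=cam(n)
    u=cv2.undistortPoints(np.array([[p]],float),m["intrinsics"],m["dist_coeffs"])[0,0]
    d=R.T@np.array([u[0],u[1],1]);return -R.T@t,d/np.linalg.norm(d)
def onz(n,p,z):
    o,d=ray(n,p);return o+d*(z-o[2])/d[2]
def tri(ps,pt):
    a,da=ray("side",ps);b,db=ray("top",pt)
    s=np.linalg.lstsq(np.c_[da,-db],b-a,rcond=None)[0]
    A=a+da*s[0];B=b+db*s[1];return (A+B)/2,np.linalg.norm(A-B)
def proj(n,P):
    m,R,t=cam(n);return cv2.projectPoints(np.atleast_2d(np.array(P,float)),m["rvec"],m["tvec"],m["intrinsics"],m["dist_coeffs"])[0][:,0]
def crop(im,x0,y0,x1,y1,f):
    return cv2.resize(im[y0:y1,x0:x1],None,fx=f,fy=f,interpolation=cv2.INTER_CUBIC)
E
python3 - <<'E'
from h import *
s=cv2.imread("pics/side0.png");t=cv2.imread("pics/top0.png")
a=np.hstack([crop(t,115,140,195,220,5),crop(s,165,265,245,345,5)])
b=np.hstack([crop(t,345,75,425,155,5),crop(s,200,90,280,170,5)])
cv2.imwrite("pics/c1.png",a);cv2.imwrite("pics/c2.png",b)
cv2.imwrite("pics/c3.png",np.hstack([crop(t,225,130,325,230,4),crop(s,200,160,300,260,4)]))
E
```

```text
(no output)
```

View pics/c1.png

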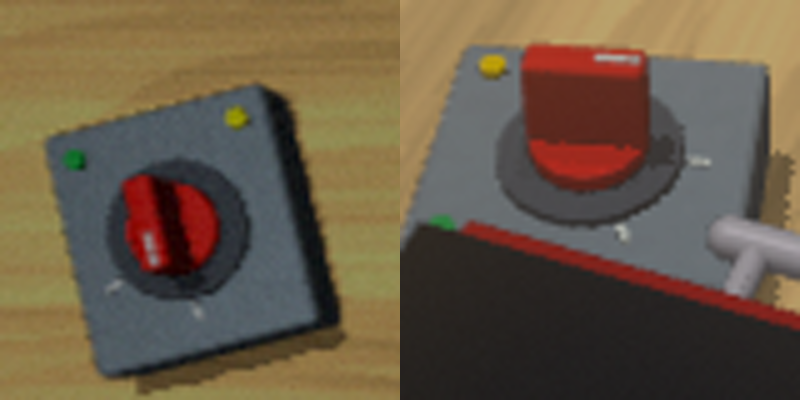

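View pics/c2.png

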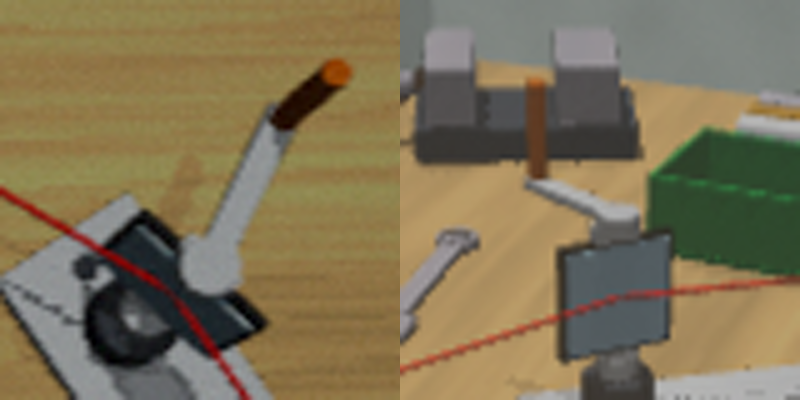

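View pics/c3.png

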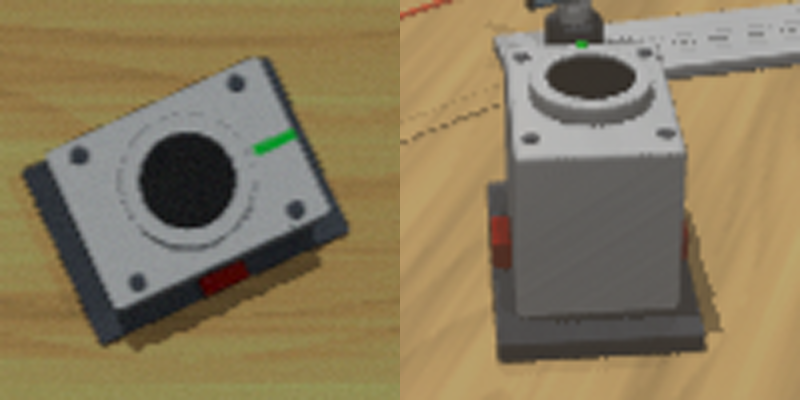

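Start-unit crops: red bar with the white line at its lower end (top view) on the grey unit; the blue unit's twin is ignored. Housing crop: the green tick points to the right-hand edge (towards the mirror), and the red patches on the other faces are look-alikes. Mirror crop: the pin top shows clearly in both views. Next I triangulate them.

Run:
```python
from h import *
np.set_printoptions(precision=4,suppress=True)
s=cv2.imread("pics/side0.png");t=cv2.imread("pics/top0.png")
def comp(im,mask,box,name):
    x0,y0,x1,y1=box;m=np.zeros(mask.shape,np.uint8);m[y0:y1,x0:x1]=mask[y0:y1,x0:x1]
    ys,xs=np.nonzero(m);print(name,len(xs),xs.mean() if len(xs) else 0,ys.mean() if len(xs) else 0,xs.min(),xs.max(),ys.min(),ys.max());return m
T=t.astype(int);S=s.astype(int)
# switch top: corners
f=lambda x,y,x0,y0,k:((x+.5)/k-.5+x0,(y+.5)/k-.5+y0)
tc=[f(x,y,115,140,5) for x,y in[(122,185),(155,177),(174,267),(141,273)]]
sc=[f(x,y,165,265,5) for x,y in[(123,72),(125,47),(245,50),(249,72)]]
print("switch top",tri(np.mean(sc,0),np.mean(tc,0)),np.mean(sc,0),np.mean(tc,0))
for z in(.122,.118): 
  P=np.array([onz("top",p,z)for p in tc]);Q=np.array([onz("side",p,z)for p in sc]);print(z,P,Q)
# orange pin
hs=cv2.cvtColor(t,cv2.COLOR_BGR2HSV);m=((hs[...,0]<18)&(hs[...,1]>180)&(hs[...,2]>150))
comp(t,m,(400,80,420,100),"pin top");
hs2=cv2.cvtColor(s,cv2.COLOR_BGR2HSV);m2=((hs2[...,0]<18)&(hs2[...,1]>140)&(hs2[...,2]>100))
comp(s,m2,(220,100,235,130),"pin side")
for y in range(104,128):print(y,s[y,224:231].tolist())
```

```text
switch top (array([0.4676, 0.3537, 0.0946]), np.float64(0.0008960118010518708)) [201.7  276.65] [144.2 184.7]
0.122 [[0.4831 0.3559 0.122 ]
 [0.4866 0.3413 0.122 ]
 [0.447  0.3324 0.122 ]
 [0.4444 0.347  0.122 ]] [[0.4717 0.3916 0.122 ]
 [0.4764 0.3807 0.122 ]
 [0.4379 0.3686 0.122 ]
 [0.4325 0.3777 0.122 ]]
0.118 [[0.4835 0.3573 0.118 ]
 [0.487  0.3427 0.118 ]
 [0.4472 0.3338 0.118 ]
 [0.4446 0.3484 0.118 ]] [[0.4739 0.3879 0.118 ]
 [0.4785 0.3769 0.118 ]
 [0.4397 0.3647 0.118 ]
 [0.4343 0.3739 0.118 ]]Traceback (most recent call last):
  File "<stdin>", line 17, in <module>
  File "<stdin>", line 6, in comp
    return umr_minimum(a, axis, None, out, keepdims, initial, where)
ValueError: zero-size array to reduction operation minimum which has no identity
```

Run:
```python
from h import *
np.set_printoptions(precision=4,suppress=True)
s=cv2.imread("pics/side0.png");t=cv2.imread("pics/top0.png")
f=lambda x,y,x0,y0,k:((x+.5)/k-.5+x0,(y+.5)/k-.5+y0)
tc=[f(x,y,115,140,5) for x,y in[(122,185),(155,177),(174,267),(141,273)]]
sc=[f(x,y,165,265,5) for x,y in[(123,72),(125,47),(245,50),(249,72)]]
P=np.array([onz("top",p,.097)for p in tc]);Q=np.array([onz("side",p,.097)for p in sc]);print(P,P.mean(0));print(Q,Q.mean(0))
for A,i in((P,(0,1,2,3)),(Q,(0,1,2,3))):
  pl=(A[0]+A[1])/2;wh=(A[2]+A[3])/2;d=pl-wh;print("bar dir",np.linalg.norm(d),np.degrees(np.arctan2(d[1],d[0])))
for n,im,b in(("top",t,(400,82,416,100)),("side",s,(223,100,232,130))):
  hs=cv2.cvtColor(im,cv2.COLOR_BGR2HSV);print(n)
  R=im[...,2].astype(int)-im[...,0]
  print(R[b[1]:b[3],b[0]:b[2]])
# pin estimates from crops
pt=f(336,73,345,75,5);ps=f(536-400,80,200,90,5)
print("pin top",pt,ps,tri(ps,pt))
fs=f(537-400,178,200,90,5);ft=f(281,120,345,75,5);print("foot",tri(fs,ft))
# housing top corners (top view), side
ht=[f(x,y,225,130,4)for x,y in[(47,158),(264,57),(332,210),(116,308)]]
hside=[f(x-400,y,200,160,4)for x,y in[(500,50),(655,42),(687,155),(513,160)]]
for p in ht: print(onz("top",p,.126))
for p in hside: print("side",onz("side",p,.126))
print("boss",tri(f(590-400,77,200,160,4),f(187,180,225,130,4)))
tick=[f(x,y,225,130,4)for x,y in[(256,150),(294,133)]]
print("tick",[onz("top",p,.126)for p in tick])
```

```text
[[0.4855 0.3648 0.097 ]
 [0.489  0.3498 0.097 ]
 [0.4482 0.3407 0.097 ]
 [0.4456 0.3557 0.097 ]] [0.4671 0.3528 0.097 ]
[[0.4849 0.3686 0.097 ]
 [0.4898 0.3571 0.097 ]
 [0.4493 0.3444 0.097 ]
 [0.4436 0.354  0.097 ]] [0.4669 0.356  0.097 ]
bar dir 0.0414168476803087 12.775319807324651
bar dir 0.043167235194924033 18.427851666002873
top
[[ 72  73  72  70  73  71  71  74  75  74  72  72  76  73  75  75]
 [ 78  75  78  75  76  75  75  76  78  75  76  77  73  73  75  74]
 [ 72  71  73  69  73  68  73  74  70  72  73  72  72  72  74  72]
 [ 69  70  68  71  69  71  70  69  71  67  70  69  66  69  67  72]
 [ 74  75  72  76  72  77  73  75  73  78  75  84  95  87  78  77]
 [ 76  78  73  76  77  74  78  78  76  80 101 143 143 129  94  77]
 [ 74  69  71  69  72  71  73  72  65  84 135 146 143 147 127  91]
 [ 70  72  70  72  72  70  69  66  49  87 144 138 142 143 138  99]
 [ 68  68  71  69  69  70  59  45  28  82 132 140 142 145 119  81]
 [ 71  69  68  69  68  53  38  32  33  47  88 132 138 139 100  66]
 [ 69  69  70  68  56  41  30  35  36  29  34  45  64  64  64  66]
 [ 71  73  70  52  38  32
[... 1463 characters left out ...]

 [ 80  62  16   8   5   5   4  10  15]
 [ 79  62  11   3   2   3   0   0   0]
 [ 80  76  70  52  22   4   2   1   1]
 [ 80  80  80  77  72  53  21   5   3]]
pin top (411.8, 89.2) (226.8, 105.6) (array([ 0.6434, -0.21  ,  0.2045]), np.float64(3.163086362950904e-05))
foot (array([ 0.6437, -0.2101,  0.1434]), np.float64(0.0003323152669389801))
[0.4977 0.1413 0.126 ]
[0.552  0.0231 0.126 ]
[ 0.4684 -0.0128  0.126 ]
[0.416  0.1041 0.126 ]
side [0.5526 0.0353 0.126 ]
side [ 0.4667 -0.0074  0.126 ]
side [0.4116 0.1115 0.126 ]
side [0.4992 0.1487 0.126 ]
boss (array([0.4841, 0.0654, 0.1364]), np.float64(0.00010069451506938467))
tick [array([0.5012, 0.0279, 0.126 ]), array([0.5103, 0.0072, 0.126 ])]
```

Run:
```python
from h import *
np.set_printoptions(precision=4,suppress=True)
s=cv2.imread("pics/side0.png");t=cv2.imread("pics/top0.png")
f=lambda x,y,x0,y0,k:((x+.5)/k-.5+x0,(y+.5)/k-.5+y0)
ht=[f(x,y,225,130,4)for x,y in[(47,158),(264,57),(332,210),(116,308)]]
hs=[f(x-400,y,200,160,4)for x,y in[(500,50),(655,42),(687,155),(513,160)]]
for i,j in((0,3),(1,0),(2,1),(3,2)): print(tri(hs[j],ht[i]))
pt=f(170,293,345,75,5);ps=f(225,297,200,90,5)
print("axis",pt,ps,tri(ps,pt),onz("top",pt,.09),onz("side",ps,.09))
hub=f(213,265,345,75,5);print("hub",onz("top",hub,.145))
# beam red pixels
for n,im,box in(("top",t,(255,55,375,145)),("top",t,(372,125,435,210)),("side",s,(150,140,236,190))):
  h=cv2.cvtColor(im,cv2.COLOR_BGR2HSV);r=(im[...,2].astype(int)-np.maximum(im[...,1],im[...,0])>60)
  ys,xs=np.nonzero(r[box[1]:box[3],box[0]:box[2]]);xs+=box[0];ys+=box[1]
  if len(xs)<5: print(n,len(xs));continue
  l=cv2.fitLine(np.c_[xs,ys].astype(np.float32),cv2.DIST_HUBER,0,.01,.01).ravel()
  tt=(np.c_[xs,ys]-l[2:])@l[:2];a=l[2:]+l[:2]*tt.min();b=l[2:]+l[:2]*tt.max()
  A=onz(n,a,.09);B=onz(n,b,.09);d=B-A
  print(n,len(xs),a,b,A,B,np.linalg.norm(d),np.degrees(np.arctan2(d[1],d[0])))
```

```text
(array([0.4999, 0.1423, 0.1217]), np.float64(0.003595139473887708))
(array([0.5553, 0.0233, 0.119 ]), np.float64(0.0043068576513335495))
(array([ 0.4685, -0.0132,  0.1227]), np.float64(0.000233837696434328))
(array([0.4149, 0.104 , 0.1209]), np.float64(0.0025171538137396436))
axis (378.6, 133.2) (244.6, 149.0) (array([ 0.5788, -0.1783,  0.09  ]), np.float64(0.0045667948575502555)) [ 0.581  -0.1778  0.09  ] [ 0.5764 -0.1785  0.09  ]
hub [ 0.5813 -0.1797  0.145 ]
top 196 [262.7485  64.4268] [374.0101 129.9828] [0.7434 0.0835 0.09  ] [ 0.5885 -0.1676  0.09  ] 0.2950905545064708 -121.6742089627802
top 115 [374.5519 127.2021] [429.2421 204.8294] [ 0.5948 -0.169   0.09  ] [ 0.4186 -0.2863  0.09  ] 0.21166910139270376 -146.34575121783007
side 128 [150.0101 180.0302] [233.9691 151.9078] [0.739  0.0779 0.09  ] [ 0.5987 -0.149   0.09  ] 0.2668122539166687 -121.70626214939108
```

```bash
cat >> h.py <<'E'
from scipy.spatial.transform import Rotation as Ro
def axes(s=None):
    s=s or get_state();return Ro.from_euler("xyz",s["eef_rot"],degrees=True).as_matrix()
def need(P,yaw=None):
    s=get_state();R=axes(s);d=R.T@(np.array(P)-s["tcp_pos"]);print("tcp",s["tcp_pos"],"shift units",d/0.02)
    a=np.degrees(np.arctan2(R[1,1],R[0,1]));print("y-axis ang",a,"j",s["joints"],"tilt z",R[2,0])
    if yaw is not None:
        t=-(yaw-a);t=(t+90)%180-90;print("turn deg",t,"units",t/6)
E
python3 - <<'E'
from h import *
np.set_printoptions(precision=4,suppress=True)
need([.467,.354,.20],103.5);print(axes())
for p in((88,235),(88,285),(0,212),(85,212),(68,325)):
  print(p,onz("top",p,.1),onz("top",p,.2))
print(tri((232,315),(88,237)),tri((318,337),(88,283)))
E
```

```text
tcp [ 0.1888 -0.6476  0.2447] shift units [ 2.2972 44.1838 27.3698]
y-axis ang 106.25365270185934 j [-57.2348  20.5872   0.6398  -0.0168 -70.1357 -16.5058] tilt z -0.9999989100169226
turn deg 2.7536527018593375 units 0.45894211697655624
[[-0.0006 -0.2799  0.96  ]
 [ 0.0014  0.96    0.2799]
 [-1.      0.0015 -0.0001]]
(88, 235) [0.3545 0.4772 0.1   ] [0.361  0.4274 0.2   ]
(88, 285) [0.2438 0.4747 0.1   ] [0.2638 0.4253 0.2   ]
(0, 212) [0.4069 0.6789 0.1   ] [0.4071 0.6046 0.2   ]
(85, 212) [0.406  0.4851 0.1   ] [0.4063 0.4344 0.2   ]
(68, 325) [0.1564 0.5174 0.1   ] [0.187  0.4628 0.2   ]
(array([0.3614, 0.4568, 0.1464]), np.float64(0.017115532109693306)) (array([0.2519, 0.4535, 0.142 ]), np.float64(0.008894812917613999))
```

Run:
```python
from h import *
s=cv2.imread("pics/side0.png");t=cv2.imread("pics/top0.png")
a=np.hstack([crop(t,0,190,130,340,3),cv2.resize(s[284:384,110:390],None,fx=1.4,fy=4.5)])
cv2.imwrite("pics/c4.png",a)
```

```text
(no output)
```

View pics/c4.png

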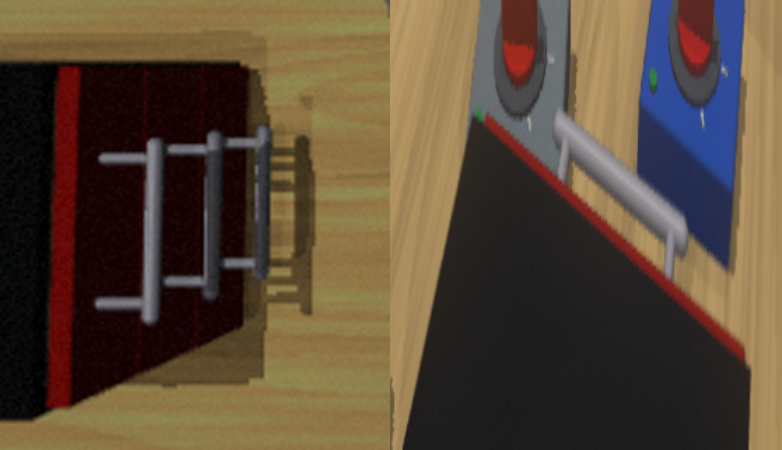

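The toolbox front stands back (foot at y≈0.54), clear of the gripper. The measured points agree with the text:

| Point | Measured | Check |
|---|---|---|
| Switch bar top | (0.467, 0.354), z≈0.095 | text 0.098 |
| Pin | (0.643, −0.210), top z 0.2045 | 70 mm from axis (0.581, −0.178) |
| Mark | (0.510, 0.004) | face centre, under the tick |

So the mirror needs about +26.4°. First I raise the tool and swing over.

Request:
{"api": "step_arm", "payload": {
  "steps": [
    [[-0.15,0.62,1.0],0],
    [[-0.15,0.62,1.0],0],
    [[-0.15,0.62,1.0],0],
    [[-0.15,0.62,1.0],0],
    [[-0.15,0.62,1.0],0],
    [[-0.15,0.62,1.0],0],
    [[-0.15,0.62,1.0],0],
    [[-0.15,0.62,1.0],0],
    [[-0.15,0.62,1.0],0],
    [[-0.15,0.62,1.0],0],
    [[-0.15,0.62,1.0],0],
    [[-0.15,0.62,1.0],0],
    [[-0.15,0.62,1.0],0],
    [[-0.15,0.62,1.0],0],
    [[-0.15,0.62,1.0],0],
    [[-0.15,0.62,1.0],0],
    [[-0.15,0.62,1.0],0],
    [[-0.15,0.62,1.0],0],
    [[-0.15,0.62,1.0],0],
    [[-0.15,0.62,1.0],0]
  ],
  "fingers": 0
}}

```text
time_s: 1.77
tcp_pos: [0.504, -0.2968, 0.3054]
eef_rot: [134.7, 90.0, 151.0]
contact_force: [0.2, -0.3, 0.1]
gripper_width: 0.0876
```

Run:
```python
from h import *
np.set_printoptions(precision=4,suppress=True)
need([.467,.354,.20],103.5)
```

```text
tcp [ 0.504  -0.2968  0.3054] shift units [ 5.2808 31.7538  7.3396]
y-axis ang 106.26429256873281 j [-11.3583  10.2232  -5.5956  -0.0114 -74.2158 -62.3743] tilt z -0.9999997996541141
turn deg 2.764292568732813 units 0.4607154281221355
```

Holding this orientation would push joint 6 past its range during the twist, so I use the half-turned grasp, turning −177° in all.

Request:
{"api": "step_arm", "payload": {
  "steps": [
    [[0,0,0],-1],
    [[0,0,0],-1],
    [[0,0,0],-1],
    [[0,0,0],-1],
    [[0,0,0],-1],
    [[0,0,0],-1],
    [[0,0,0],-1],
    [[0,0,0],-1],
    [[0,0,0],-1],
    [[0,0,0],-1],
    [[0,0,0],-1],
    [[0,0,0],-1],
    [[0,0,0],-1],
    [[0,0,0],-1],
    [[0,0,0],-1]
  ]
}}

```text
time_s: 3.02
tcp_pos: [0.5033, -0.2978, 0.3051]
eef_rot: [48.6, 89.9, 155.1]
contact_force: [-0.5, 1.3, -0.2]
gripper_width: 0.0871
```

Run:
```python
from h import *
np.set_printoptions(precision=4,suppress=True)
need([.467,.354,.20],103.5)
```

```text
tcp [ 0.5033 -0.2978  0.3051] shift units [ 5.2695 -7.5494 31.7518]
y-axis ang -163.44470719638292 j [-11.4716  10.2281  -5.6249  -0.0123 -74.1965  28.0302] tilt z -0.9999996054273134
turn deg -86.94470719638292 units -14.490784532730487
```

Request:
{"api": "step_arm", "payload": {
  "steps": [
    [[0,-0.23,1],0],
    [[0,-0.23,1],0],
    [[0,-0.23,1],0],
    [[0,-0.23,1],0],
    [[0,-0.23,1],0],
    [[0,-0.23,1],0],
    [[0,-0.23,1],0],
    [[0,-0.23,1],0],
    [[0,-0.23,1],0],
    [[0,-0.23,1],0],
    [[0,-0.23,1],0],
    [[0,-0.23,1],0],
    [[0,-0.23,1],0],
    [[0,-0.23,1],0],
    [[0,-0.23,1],0],
    [[0,-0.23,1],0],
    [[0,-0.23,1],0],
    [[0,-0.23,1],0],
    [[0,-0.23,1],0],
    [[0,-0.23,1],0]
  ]
}}

```text
time_s: 4.68
tcp_pos: [0.4794, 0.1128, 0.3053]
eef_rot: [83.0, 90.0, -170.7]
contact_force: [0.4, -0.6, -0.2]
gripper_width: 0.0876
```

Request:
{"api": "step_arm", "payload": {
  "steps": [
    [[0.2,-0.24,1],0],
    [[0.2,-0.24,1],0],
    [[0.2,-0.24,1],0],
    [[0.2,-0.24,1],0],
    [[0.2,-0.24,1],0],
    [[0.2,-0.24,1],0],
    [[0.2,-0.24,1],0],
    [[0.2,-0.24,1],0],
    [[0.2,-0.24,1],0],
    [[0.2,-0.24,1],0],
    [[0.2,-0.24,1],0],
    [[0.2,-0.24,0.75],0]
  ]
}}

```text
time_s: 5.68
tcp_pos: [0.4691, 0.3554, 0.257]
eef_rot: [106.9, 90.0, -146.8]
contact_force: [-0.1, -0.3, 0.7]
gripper_width: 0.0875
```

Request:
{"api": "step_arm", "payload": {
  "steps": [
    [[0.1,0,0],-1],
    [[0.1,0,0],-1],
    [[0.1,0,0],-1],
    [[0.1,0,0],-1],
    [[0.1,0,0],-1],
    [[0.1,0,0],-1],
    [[0.1,0,0],-1],
    [[0.1,0,0],-1],
    [[0.1,0,0],-1],
    [[0.1,0,0],-1],
    [[0.1,0,0],-1],
    [[0.1,0,0],-1],
    [[0.1,0,0],-1],
    [[0.1,0,0],-1],
    [[0.1,0,0],-0.5],
    [[0,0,0],0],
    [[0,0,0],0]
  ]
}}

```text
time_s: 7.1
tcp_pos: [0.4694, 0.3538, 0.2273]
eef_rot: [41.8, 90.0, -125.1]
contact_force: [0.2, -0.3, -0.2]
gripper_width: 0.0876
```

Run:
```python
from h import *
np.set_printoptions(precision=4,suppress=True)
need([.467,.354,.086],103.5)
for n in("side","top"): cv2.imwrite(f"pics/{n}1.png",capture(n))
s=cv2.imread("pics/side1.png");t=cv2.imread("pics/top1.png")
cv2.imwrite("pics/c5.png",np.hstack([crop(t,95,130,215,280,3),crop(s,140,200,270,350,3)]))
```

```text
tcp [0.4694 0.3538 0.2273] shift units [ 7.0641 -0.0379  0.1104]
y-axis ang -76.85563463625107 j [ 56.0548  13.1406 -12.1866  -0.0007 -64.7031  47.0899] tilt z -0.9999998595906009
turn deg -0.35563463625106806 units -0.05927243937517801
```

View pics/c5.png

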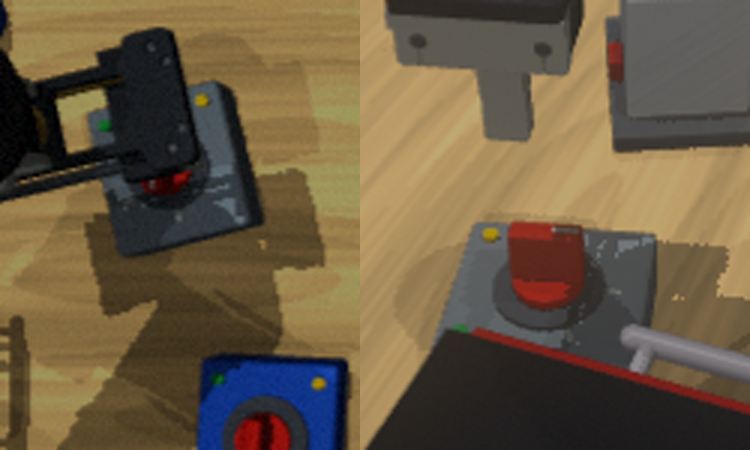

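The side view shows the finger directly above the red bar at crop (545,250), and the unit is undisturbed. Descending.

Request:
{"api": "step_arm", "payload": {
  "steps": [
    [[0.8,0,0.1],0],
    [[0.8,0,0],0],
    [[0.8,0,0],0],
    [[0.8,0,0],0],
    [[0.8,0,0],0],
    [[0.8,0,0],0],
    [[0.8,0,0],0],
    [[0.8,0,0],0],
    [[0.6,0,0],0],
    [[0,0,0],0]
  ]
}}

```text
time_s: 8.03
tcp_pos: [0.4664, 0.352, 0.0851]
eef_rot: [35.9, 89.8, -131.0]
contact_force: [0.0, 0.2, 0.8]
gripper_width: 0.0878
```

Request:
{"api": "step_arm", "payload": {
  "steps": [
    [[0,0,0],0],
    [[0,0,0],0],
    [[0,0,0],0],
    [[0,0,0],0],
    [[0,0,0],0],
    [[0,0,0],0],
    [[0,0,0],0],
    [[0,0,0],0],
    [[0,0,0],0]
  ],
  "fingers": 1,
  "grip_force": 20
}}

```text
time_s: 8.78
tcp_pos: [0.4674, 0.3531, 0.0876]
eef_rot: [-140.4, 90.0, 52.9]
contact_force: [-0.0, 0.1, 0.3]
gripper_width: 0.0332
```

Run:
```python
from h import *
np.set_printoptions(precision=4,suppress=True)
need([.467,.354,.086],103.5);s=get_state();print(s["contact_force"],s["moment"],s["gripper_width"])
```

```text
tcp [0.4674 0.3531 0.0876] shift units [ 0.0817 -0.0463  0.0102]
y-axis ang -76.7392816040266 j [ 56.1838  20.7446 -22.0109   0.0005 -47.2382  47.0766] tilt z -0.9999999938056847
turn deg -0.23928160402658705 units -0.03988026733776451
[-0.0415  0.0822  0.3285] [-0.1332  0.1132  0.0031] 0.03315130072547409
```

Request:
{"api": "step_arm", "payload": {
  "steps": [
    [[0,0,0],0],
    [[0,0,0],0],
    [[0,0,0],0],
    [[0,0,0],0],
    [[0,0,0],0]
  ]
}}

```text
time_s: 9.2
tcp_pos: [0.4672, 0.3547, 0.0876]
eef_rot: [-111.8, 89.9, 81.4]
contact_force: [-2.7, 5.2, -1.9]
gripper_width: 0.0137
```

Run:
```python
from h import *
np.set_printoptions(precision=4,suppress=True)
s=get_state();print(s["contact_force"],s["moment"],s["gripper_width"],s["tcp_pos"])
```

```text
[-2.6876  5.1734 -1.9174] [1.9532 1.2397 0.0693] 0.013730732431872892 [0.4672 0.3547 0.0876]
```

Gripped at 13.7 mm, which matches the 14 mm bar. The side force says the bar sits about 2 mm further towards +y, so I ease that off and twist.

Request:
{"api": "step_arm", "payload": {
  "steps": [
    [[0,-0.1,0],0],
    [[0,0,0],0.5],
    [[0,0,0],0.8],
    [[0,0,0],0.8],
    [[0,0,0],0.8],
    [[0,0,0],0.8],
    [[0,0,0],0.8],
    [[0,0,0],0.8],
    [[0,0,0],0.8],
    [[0,0,0],0.8],
    [[0,0,0],0.8],
    [[0,0,0],0.8],
    [[0,0,0],0.8],
    [[0,0,0],0],
    [[0,0,0],0]
  ]
}}

```text
time_s: 10.45
tcp_pos: [0.4673, 0.3555, 0.0876]
eef_rot: [-92.7, 90.0, 44.9]
contact_force: [1.9, 1.9, -1.9]
gripper_width: 0.0139
```

Run:
```python
from h import *
np.set_printoptions(precision=4,suppress=True)
need([.467,.354,.086]);s=get_state();print(s["contact_force"],s["moment"],s["gripper_width"],s["joint_torque"])
```

```text
tcp [0.4673 0.3555 0.0876] shift units [ 0.0804  0.0636 -0.04  ]
y-axis ang -132.3818413031924 j [ 56.3363  20.8287 -21.8831   0.013  -47.2411  -8.7269] tilt z -0.9999996486854555
[ 1.8831  1.9307 -1.8621] [ 0.6341 -0.5758  0.096 ] 0.0139042459919362 [ -0.3447 -53.132   21.9232   5.2322  -0.8892  -0.5734]
```

Request:
{"api": "step_arm", "payload": {
  "steps": [
    [[0,0,0],0.4],
    [[0,0,0],0.4],
    [[0,0,0],0.4],
    [[0,0,0],0.3],
    [[0,0,0],0.2],
    [[0,0,0],0]
  ]
}}

```text
time_s: 10.95
tcp_pos: [0.4671, 0.3557, 0.0876]
eef_rot: [-72.6, 89.9, 54.8]
contact_force: [1.7, 3.8, -3.4]
gripper_width: 0.0147
```

Run:
```python
from h import *
np.set_printoptions(precision=4,suppress=True)
need([.467,.354,.086]);s=get_state();print(s["contact_force"],s["moment"],s["gripper_width"],s["joint_torque"])
```

```text
tcp [0.4671 0.3557 0.0876] shift units [ 0.0805  0.0563 -0.0647]
y-axis ang -142.63153558757364 j [ 56.3579  20.8268 -21.8815   0.0021 -47.2355 -18.9909] tilt z -0.999999519150395
[ 1.7106  3.8336 -3.4384] [ 1.3276 -0.3254  0.5788] 0.01474189849503069 [ -1.9576 -53.5068  21.3909   5.374   -1.3869  -0.9486]
```

At 65.9° of turn the moment jumped from 0.10 to 0.58 N m and the pads were forced slightly apart, so it is at the stop. Releasing.

Request:
{"api": "step_arm", "payload": {
  "steps": [
    [[0,0,0],0],
    [[0,0,0],0],
    [[0,0,0],0],
    [[0,0,0],0],
    [[0,0,0],0],
    [[0,0,0],0],
    [[0,0,0],0],
    [[0,0,0],0],
    [[0,0,0],0],
    [[0,0,0],0],
    [[0,0,0],0],
    [[0,0,0],0],
    [[0,0,0],0]
  ],
  "fingers": 0
}}

```text
time_s: 12.03
tcp_pos: [0.4669, 0.355, 0.0875]
eef_rot: [107.1, 90.0, -125.6]
contact_force: [0.6, -0.7, 0.2]
gripper_width: 0.087
```

Request:
{"api": "step_arm", "payload": {
  "steps": [
    [[-0.7,0,0],0],
    [[-0.9,0,0],0],
    [[-0.9,0,0],0],
    [[-0.9,0,0],0],
    [[-0.9,0,0],0],
    [[-0.9,0,0],0],
    [[-0.9,0,0],0],
    [[-0.9,0,0],0],
    [[-0.9,0,0],0],
    [[-0.9,0,0],0]
  ]
}}

```text
time_s: 12.87
tcp_pos: [0.4668, 0.3549, 0.2645]
eef_rot: [-5.4, 90.0, 121.9]
contact_force: [0.2, 0.6, 0.2]
gripper_width: 0.0875
```

Run:
```python
from h import *
np.set_printoptions(precision=4,suppress=True)
print(get_state()["gripper_width"])
for n in("side","top"): cv2.imwrite(f"pics/{n}2.png",capture(n))
s=cv2.imread("pics/side2.png");t=cv2.imread("pics/top2.png")
cv2.imwrite("pics/c6.png",np.hstack([crop(t,95,130,215,280,3),crop(s,140,200,270,350,3)]))
need([.643,-.210,.25],76)
```

```text
0.08748033030644126
tcp [0.468  0.3561 0.267 ] shift units [  0.7751  10.1899 -27.8186]
y-axis ang -142.71430001711425 j [ 56.3353  11.4663  -9.0537   0.0637 -69.1701 -19.072 ] tilt z -0.9999848335161949
turn deg -38.714300017114255 units -6.452383336185709
```

View pics/c6.png

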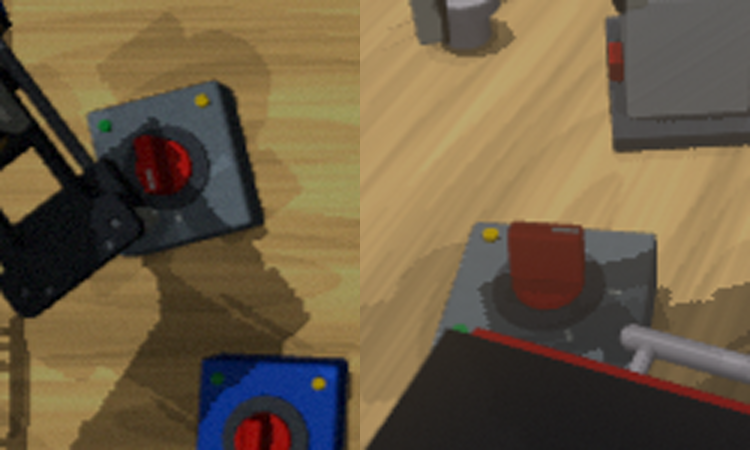

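The switch has sprung back to its rest pose: in the top crop the white line is at (152,180), as before. Now to the mirror handle, staying high.

Request:
{"api": "step_arm", "payload": {
  "steps": [
    [[-0.1,0.36,-1],0],
    [[-0.1,0.36,-1],0],
    [[-0.1,0.36,-1],0],
    [[-0.1,0.36,-1],0],
    [[0,0.36,-1],0],
    [[0,0.36,-1],0],
    [[0,0.36,-1],0],
    [[0,0.36,-1],0],
    [[0,0.36,-1],0],
    [[0,0.36,-1],0],
    [[0,0.36,-1],0],
    [[0,0.36,-1],0],
    [[0,0.36,-1],0],
    [[0,0.36,-1],0],
    [[0,0.36,-1],0],
    [[0,0.36,-1],0],
    [[0,0.36,-1],0],
    [[0,0.36,-1],0],
    [[0,0.36,-1],0],
    [[0,0.36,-1],0]
  ]
}}

```text
time_s: 14.63
tcp_pos: [0.5945, -0.0515, 0.271]
eef_rot: [48.3, 90.0, 175.5]
contact_force: [-0.4, 0.4, 0.6]
gripper_width: 0.0877
```

Request:
{"api": "step_arm", "payload": {
  "steps": [
    [[0,0.37,-1],0],
    [[0,0.37,-1],0],
    [[0,0.37,-1],0],
    [[0,0.37,-1],0],
    [[0,0.37,-1],0],
    [[0,0.37,-1],0],
    [[0,0.37,-1],0],
    [[0,0.37,-0.8],0],
    [[0,0,0],-0.9],
    [[0,0,0],-0.9],
    [[0,0,0],-0.9],
    [[0,0,0],-0.9],
    [[0,0,0],-0.95],
    [[0,0,0],-0.95],
    [[0,0,0],-0.95],
    [[0,0,0],0],
    [[0,0,0],0]
  ]
}}

```text
time_s: 16.05
tcp_pos: [0.6417, -0.2104, 0.271]
eef_rot: [5.9, 90.0, 171.7]
contact_force: [0.6, 0.6, 0.2]
gripper_width: 0.0879
```

Run:
```python
from h import *
np.set_printoptions(precision=4,suppress=True)
need([.643,-.210,.180],76)
for n in("side","top"): cv2.imwrite(f"pics/{n}3.png",capture(n))
s=cv2.imread("pics/side3.png");t=cv2.imread("pics/top3.png")
cv2.imwrite("pics/c7.png",np.hstack([crop(t,330,50,460,180,3),crop(s,180,50,310,180,3)]))
```

```text
tcp [ 0.6417 -0.2104  0.271 ] shift units [ 4.5518 -0.037  -0.0619]
y-axis ang -104.21422948224833 j [ -1.6578  19.8351   2.955   -0.0049 -73.16    77.445 ] tilt z -0.9999997518564632
turn deg -0.21422948224832794 units -0.035704913708054654
```

View pics/c7.png

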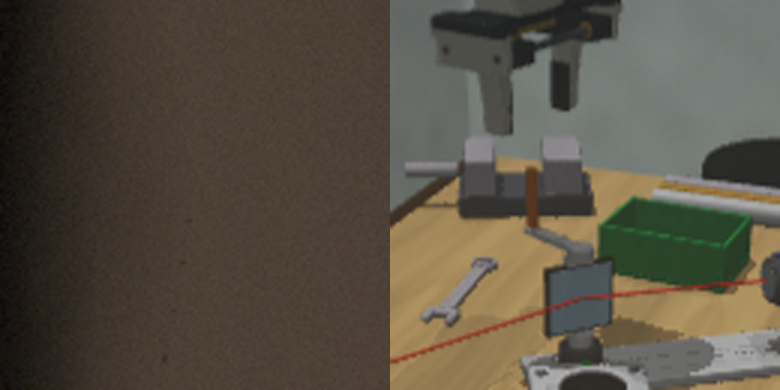

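The side view shows the fingers straddling the pin at crop (532,195), before the descent; the top view is blocked by the arm.

Request:
{"api": "step_arm", "payload": {
  "steps": [
    [[0.7,0,-0.06],0],
    [[0.7,0,0],0],
    [[0.7,0,0],0],
    [[0.7,0,0],0],
    [[0.7,0,0],0],
    [[0.7,0,0],0],
    [[0.35,0,0],0],
    [[0,0,0],0],
    [[0,0,0],0]
  ]
}}

```text
time_s: 16.9
tcp_pos: [0.6431, -0.2108, 0.1806]
eef_rot: [44.1, 90.0, -150.0]
contact_force: [-0.7, -0.5, 0.4]
gripper_width: 0.0875
```

Run:
```python
from h import *
np.set_printoptions(precision=4,suppress=True)
need([.643,-.210,.180],76)
s=capture("side");cv2.imwrite("pics/side4.png",s)
cv2.imwrite("pics/c8.png",crop(s,180,50,310,180,5))
```

```text
tcp [ 0.6431 -0.2108  0.1806] shift units [ 0.0313 -0.0403  0.0139]
y-axis ang -104.08244194729559 j [ -1.6803  23.1919  -4.0446   0.0182 -62.7897  77.5895] tilt z -0.999999855796755
turn deg -0.0824419472955924 units -0.0137403245492654
```

View pics/c8.png

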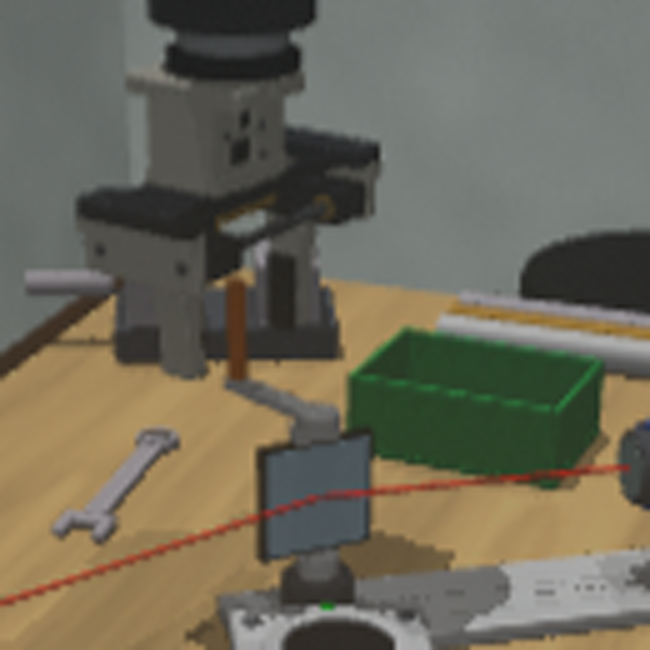

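Fingers are either side of the pin. Closing.

Request:
{"api": "step_arm", "payload": {
  "steps": [
    [[0,0,0],0],
    [[0,0,0],0],
    [[0,0,0],0],
    [[0,0,0],0],
    [[0,0,0],0],
    [[0,0,0],0],
    [[0,0,0],0],
    [[0,0,0],0],
    [[0,0,0],0],
    [[0,0,0],0],
    [[0,0,0],0],
    [[0,0,0],0],
    [[0,0,0],0],
    [[0,0,0],0],
    [[0,0,0],0]
  ],
  "fingers": 1,
  "grip_force": 20
}}

```text
time_s: 18.2
tcp_pos: [0.6433, -0.2098, 0.1805]
eef_rot: [-97.3, 89.9, 68.7]
contact_force: [0.1, 5.4, 0.7]
gripper_width: 0.0116
```

Request:
{"api": "step_arm", "payload": {
  "steps": [
    [[0,-0.14,-0.02],0],
    [[0,-0.14,-0.02],0],
    [[0,-0.14,-0.02],0],
    [[0,-0.14,-0.02],0],
    [[0,-0.13,0],0],
    [[0,-0.13,0],0],
    [[0,-0.13,0],0],
    [[0,-0.13,0],0],
    [[0,-0.12,0.02],0],
    [[0,-0.12,0.02],0],
    [[0,-0.13,0.02],0],
    [[0,-0.13,0.02],0],
    [[0,0,0],0],
    [[0,0,0],0],
    [[0,0,0],0]
  ]
}}

```text
time_s: 19.45
tcp_pos: [0.6516, -0.1801, 0.1808]
eef_rot: [-174.6, 89.9, -8.6]
contact_force: [4.3, -2.7, -2.2]
gripper_width: 0.0116
```

Run:
```python
from h import *
np.set_printoptions(precision=4,suppress=True)
need([.651,-.1788,.180],76);s=get_state();print(s["contact_force"],s["gripper_width"])
im={n:capture(n) for n in("side","top")}
for n in im: cv2.imwrite(f"pics/{n}5.png",im[n])
cv2.imwrite("pics/c9.png",np.hstack([crop(im["top"],220,60,420,240,2),crop(im["side"],180,80,380,260,2)]))
```

```text
tcp [ 0.6516 -0.1801  0.1808] shift units [ 0.0387 -0.0562  0.0443]
y-axis ang -104.02531068614577 j [  1.0402  23.0539  -4.2411   0.0187 -62.607   74.9259] tilt z -0.9999984948014734
turn deg -0.025310686145758154 units -0.004218447690959692
[ 4.3403 -2.7499 -2.2285] 0.011567908400464986
```

View pics/c9.png

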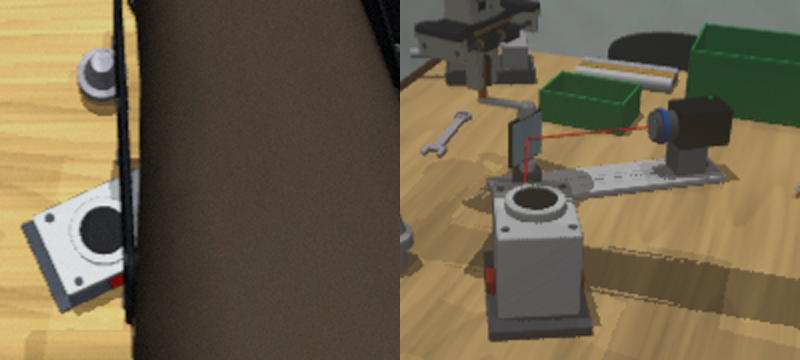

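Side view: the reflected beam now runs from the mirror at crop (528,140) down to (526,185), where it disappears behind the housing's marked face. The top view is blocked by the arm. Next I measure the beam's direction.

```bash
cat > beam.py <<'E'
from h import *
import sys
np.set_printoptions(precision=4,suppress=True)
im=cv2.imread(sys.argv[1]);x0,y0,x1,y1=235,149,252,176
r=(im[...,2].astype(int)-np.maximum(im[...,1],im[...,0]));pts=[]
for y in range(y0,y1):
    row=r[y,x0:x1].clip(0)
    if row.max()>40:
        k=row>25;pts.append(((np.arange(x0,x1)[k]*row[k]).sum()/row[k].sum(),y))
pts=np.array(pts);print(pts[0],pts[-1],len(pts))
P=np.array([onz("side",p,.09) for p in pts[1:]])
l=cv2.fitLine(P[:,:2].astype(np.float32),cv2.DIST_HUBER,0,1e-4,1e-4).ravel()
d=l[:2]*np.sign(l[1]);print("dir",np.degrees(np.arctan2(d[1],d[0])),"ends",P[0],P[-1])
# intersection with marked face line
for A,B in (((.552,.0231),(.4684,-.0128)),((.5526,.0353),(.4667,-.0074))):
    A=np.array(A);B=np.array(B);M=(A+B)/2
    for nm,o,dd in(("fit",l[2:],d),):
        s=np.linalg.solve(np.c_[dd,-(B-A)],A-o);print(nm,"hit",o+dd*s[0],"off centre mm",(s[1]-.5)*96)
s=get_state();v=s["tcp_pos"][:2]-np.array([.581,-.178]);ph=np.degrees(np.arctan2(v[1],v[0]))
b=58.3+2*(ph+27.1);print("tcp based phi",ph,"r",np.linalg.norm(v),"beam",b)
E
python3 beam.py pics/side5.png
python3 - <<'E'
from h import *
s=cv2.imread("pics/side5.png");cv2.imwrite("pics/c10.png",crop(s,215,130,295,205,8))
print(proj("side",[[.5102,.005,.09],[.5102,.005,.126],[.581,-.178,.09]]))
E
```

```text
[246.6143 149.    ] [242.1818 170.    ] 22
dir 106.040375 ends [ 0.5747 -0.1718  0.09  ] [ 0.5387 -0.0529  0.09  ]
fit hit [0.5216 0.01  ] off centre mm -13.037642879831113
fit hit [0.5191 0.0186] off centre mm -10.53640732003017
tcp based phi -1.742350566768794 r 0.07059647170142791 beam 109.01529886646242
[[245.03775146 182.04252498]
 [245.13009224 169.46495592]
 [243.08642653 148.83600308]]
```

View pics/c10.png

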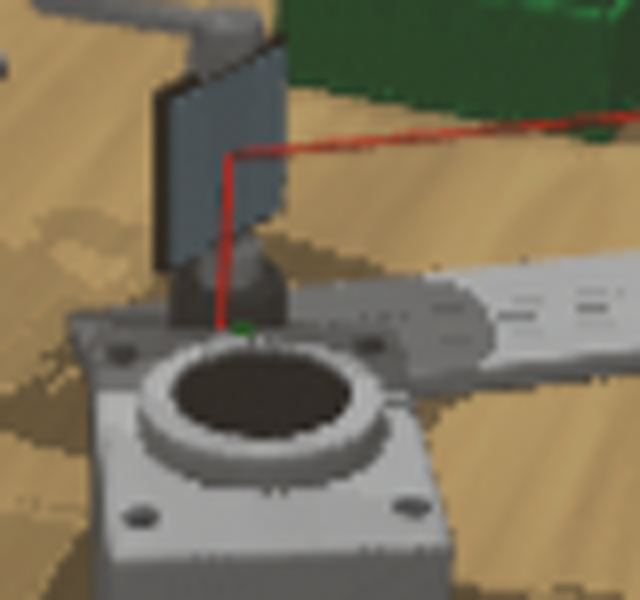

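```bash
sed -i 's/x0,y0,x1,y1=235,149,252,176/x0,y0,x1,y1=235,152,248,173/' beam.py; python3 beam.py pics/side5.png
```

```text
[243. 152.] [242.1818 170.    ] 19
dir 108.25871 ends [ 0.5717 -0.1514  0.09  ] [ 0.5387 -0.0529  0.09  ]
fit hit [0.5186 0.0088] off centre mm -9.641672283080602
fit hit [0.5159 0.017 ] off centre mm -6.944114813876537
tcp based phi -1.742350566768794 r 0.07059647170142791 beam 109.01529886646242
```

The side-view fit gives 108.3° and the handle geometry gives 109.0°, against a target of about 111.2°. That puts the spot 7–10 mm short of centre, so it needs about 1.5 mm more at the handle.

Request:
{"api": "step_arm", "payload": {
  "steps": [
    [[0,-0.04,-0.02],0],
    [[0,-0.04,-0.01],0],
    [[0,0,0],0],
    [[0,0,0],0],
    [[0,0,0],0],
    [[0,0,0],0]
  ]
}}

```text
time_s: 20.05
tcp_pos: [0.6518, -0.1788, 0.1807]
eef_rot: [178.7, 90.0, -15.3]
contact_force: [2.3, -4.9, -0.3]
gripper_width: 0.0119
```

```bash
python3 - <<'E'
from h import *
s=capture("side");cv2.imwrite("pics/side6.png",s);cv2.imwrite("pics/c11.png",crop(s,215,130,295,205,8))
E
python3 beam.py pics/side6.png
```

```text
[243. 152.] [244. 169.] 18
dir 111.12516 ends [ 0.5717 -0.1514  0.09  ] [ 0.5361 -0.0599  0.09  ]
fit hit [0.5106 0.0053] off centre mm -0.4194401346503316
fit hit [0.5076 0.0129] off centre mm 2.272740300376931
tcp based phi -0.6252709664228546 r 0.07077137551315756 beam 111.2494580671543
```

View pics/c11.png

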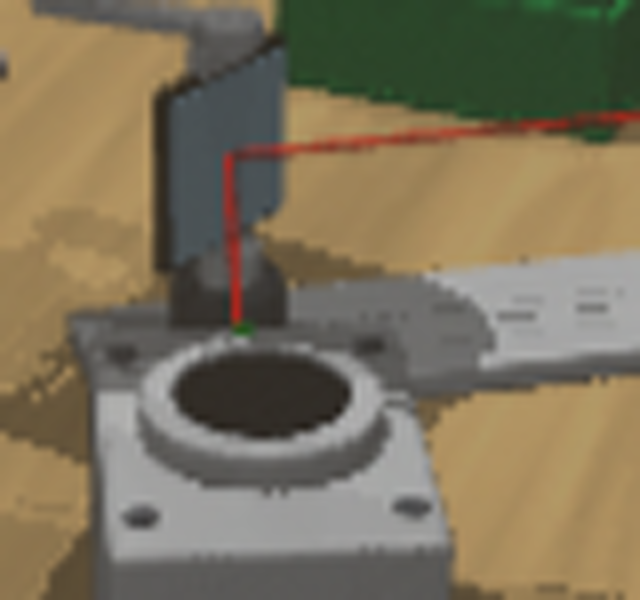

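The beam now ends at the tick at crop (238,328). Both measures agree with the target (111.1° and 111.2°), so the spot is within about 2 mm of centre. A last check that nothing else moved, then I hand it in.

Run:
```python
from h import *
a=cv2.imread("pics/side0.png");b=capture("side");cv2.imwrite("pics/side7.png",b)
s=get_state();print(s["time_s"],s["tcp_pos"],s["contact_force"],s["gripper_width"])
close_job()
```

```text
20.15 [ 0.65175921 -0.17874867  0.18070551] [ 2.05498727 -4.75241453  0.4931702 ] 0.011422815956148176
the job is handed in; nothing more can be done
```

View pics/side7.png

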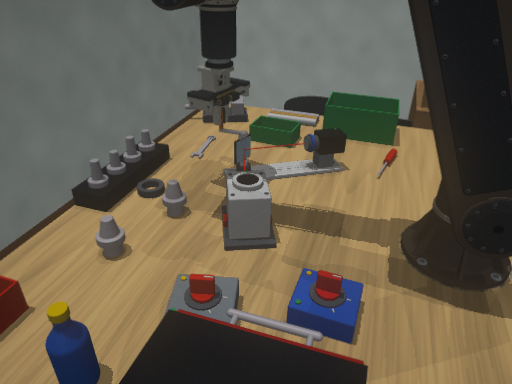

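I started the camera and aimed the beam at the mark, then handed in at about 20 s while still holding the mirror handle.

- **Switch:** I turned the red switch on the grey unit clockwise to its stop. The stop showed after about 66° of gripper turn, where the twisting moment rose from 0.10 to 0.58 N m. I then let go, and both cameras showed it back at its rest pose.
- **Mirror:** I gripped the orange pin and swung the mirror about 26.5°. The beam direction came out at 111.1° from the side picture and 111.2° from the handle position, against about 111.2° wanted. That puts the beam about 0.4 to 2.3 mm from the centre of the mark, which has a radius of 20 mm.
- **Not confirmed directly:** No camera sees the marked face, and the arm blocked the top view at the end. The hit on the mark is worked out from the side view, where the beam ends at the green tick, and from the geometry.
- **Disagreement:** The two views of the housing's top corners disagreed by up to 4 mm.
- **Loose things:** The last side picture shows them where they were at the start. I judged this by eye only.

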